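# Tip the jar lids into the rinse basket and lock it one hole along

### The arm

A 7-joint arm with a two-finger parallel gripper is mounted at the origin on a cart in front of the work surface, level with it; the furniture and walls round the work are solid. World frame = base frame: x ahead of the robot, y to its left, z up, the work surface at z = 0. Lengths are in m, angles in rad, forces in N, time in s.
With the tool pointing down it reaches from about 0.35 to 0.9 m from the base axis. Payload 8.1 kg.
Tool frame: the origin (TCP) lies on the centre line of the jaws, within the pads' length; the fingertips stand 19 mm ahead of it and the grasp point (between the pads) is the TCP; z points along the fingers, y is the direction in which the jaws open and shut (so a half turn about z gives the same grasp; the last joint's range is limited). The gripper opens to 92 mm and grips with 3 to 60 N. Pads are 19 mm wide; open, the fingers measure 130 mm over their backs; the gripper's body (75 mm by 190 mm) begins 47 mm behind the grasp point.
Start: joints at [-1.295, 0.434, 0.025, 1.573, -0.012, 1.134, -0.075], TCP at [0.231, 0.581, 0.246] pointing down, gripper open.
Joint ranges: [-2.62, 2.62], [-0.44, 2.09], [-1.27, 1.32], [0.08, 2.57], [-1.32, 4.46], [0.12, 2], [-2.74, 2.74]. Speed limits (rad/s): [2.22, 2.22, 3.01, 3.01, 3.14, 3.14, 3.14].

### API

Orientations are given as a rotation vector (axis times angle).
In Python, from cell import monitor, imaging, workorder, outline_of gives the robot as it stands.
- The arm moves only by the tool move_arm, never from a script. Its argument "series" is a list of rows, each a list of 6 numbers: the shift along the world's x, y, z in cm, then the turn, a rotation vector about the world's x, y, z in degrees. A call has 1 to 8 rows; each row shifts and turns the commanded pose from where the row before left it; what a row does not reach is not made up. A row lasts 1/10 s, in which the tool goes at most 50 mm and 8.59 degrees, less where a joint would pass 70% of its speed; a pose out of reach is approached as far as the arm can. A call with a gripper value outside its range is refused whole. "grip" is the opening, from 0 (shut) to 1 (fully open), set as the call begins (left out, the last holds). The fingers move at their own pace and stop on an object; "force" is the grip in N (left out, the last holds). Time passes only in rows, so rows that do not move let the fingers close. It gives the time, the measured TCP pose, the force and the opening at its end, in the units of the state.
- monitor.observe(): the state, without advancing time (a new reading comes with each control period).
- imaging.get_image(name): name is "side" or "top" or "wrist"; returns a dict with "color" (480x640x3 uint8, red, green, blue), "fx", "fy", "cx", "cy" (pixels), "rvec" (rotation vector, rad) and "tvec" (3), from world to camera coordinates, as OpenCV has them; the wrist camera has in their place "mount" (4x4, takes a point from camera to tool coordinates, whose origin is the TCP and whose axes are the flange's). Camera axes: x right, y down, z forward; pixel columns grow to the right and rows downward; lengths in m; the calibration is good to about 2 mm. A picture is of the moment at which its call begins: read the wrist's pose just before it. There is no depth.
- workorder.sign_off(): hands the job in, once; it reports no verdict.
Trained networks look in the newest picture that a camera, given by its name, has taken for a name from the list of things; names that differ only in an ending like _2 or _b are one class to them, and where a whole thing is asked for, a point or a joint stands for the part that bears it (a point fixed in the world has none). Each returns a list of dicts, best first, with "p" (0 to 1); they miss things now and then, are a little off and sometimes report something else, mostly with a low value. They report only what shows in the picture. A call takes as long as a camera call. They do not tell look-alikes from the thing itself.
- outline_of(camera, thing): "mask" (480x640 bool, what is visible of it) and "rect" ([left, top, width, height] in pixels, round what is visible of it).
The state is a dict: "clock": time; "joints": joint angles; "dq": joint speeds; "joint_efforts": joint torques, N m; "position": TCP position; "ee_rot": TCP orientation; "force": force on the tool from outside, world axes, zero at the start; "ft_torque": the same for the moment, N m; "width": opening from 0.0 (shut) to 1.0 (fully open).
Only numpy, scipy, OpenCV 4.12 (cv2) and the standard library are available. Lean on these libraries where they do the work, as an engineer would, in place of code of your own. Each camera call takes 0.05 s, during which the arm holds its last target. There are 200 camera calls.

### The job

Batch rinse: lift the steel trough with the bridge handle and tip it mouth-first over the wire basket so that all three jar lids slide in, then stand the empty trough back level on the worktop. Next pull up the sprung lock knob on the basket's sleeve, slide the carriage one hole along its tube towards the spray nozzle and let the pin drop fully home in that hole. Finish while still gripping the knob, holding the pin home; leave the open jars standing where they are.

Things in the scene. Friction and masses are not known exactly. Their poses are not given: they have to be found in the camera images.
- tray: Loose steel lid trough, 0.16 kg, origin under the middle of its length. 172 mm long (x), 67 mm wide outside, 62 mm inside, floor 3 mm, side walls 26 mm high, closed at its -x end, open and lipless at its +x end (the mouth). The lids lie in it in a row; they start to slide at a tilt of 16 to 23 degrees and all run out briskly by 35 to 45 degrees.
- tray_handle (a point): Centre of the black grip bar bridging the trough, 64 mm above the trough's underside and 6 mm behind its middle, about over the balance point. The bar is 14 mm thick along x, 20 mm high, 72 mm long across the trough; 54 mm clear below it. Axes: x along the trough to its open mouth, y along the bar, z up.
- tray_mouth (a point): Middle of the front edge of the trough's floor at its open mouth: 92 mm ahead (+x) of the grip bar's centre and 61 mm below it. Same axes as tray_handle.
- lid_0_mid (a point): Middle of a white jar screw lid: 52 mm across, rim 15 mm high (a strip of tape stands up to 26 mm), this point 7.5 mm above its underside. Starts nearest the trough's mouth.
- lid_1_mid (a point): Middle of a white jar screw lid: 52 mm across, rim 15 mm high (a strip of tape stands up to 26 mm), this point 7.5 mm above its underside. Starts in the middle of the trough.
- lid_2_mid (a point): Middle of a white jar screw lid: 52 mm across, rim 15 mm high (a strip of tape stands up to 26 mm), this point 7.5 mm above its underside. Starts at the trough's closed end.
- basket_mouth (a point): Centre of the wire rinse basket's open top, in the plane of its rim, 78 mm above the worktop; rides on the carriage. Axes: z up, y along the tube, x square to it, away from the knob. Inside: 104 mm along x, 114 mm along y, 60 mm deep; walls 4 mm. The spray nozzle (88 mm high) stands beyond the -y end of it; the carriage slides that way.
- knob (a point): Middle of the grip of the black lock knob: upright, round, 27 mm across, straight for 11 mm above and below this point, on the sleeve's top; 105 mm above the worktop with the pin home. Same axes as basket_mouth, which lies 79 mm to +x. Nothing close round the knob stands higher than the basket's rim, only the plunger's slim body (83 mm high) under it.
- plunger (a joint): Lift of lock pin and knob in m: 0 = pin fully home in a hole, 0.010 = pin tip level with the tube's top (it rides there between holes), 0.014 = stop. A spring pushes it home: 5 N at 0, 7.5 N at 0.010, 8.5 N at the stop. The pin is 10 mm thick with a ball end, the holes 12 mm wide: it centres itself when lowered within about 3 mm of a hole.
- carriage (a joint): Slide of sleeve and basket along the fixed tube in m: 0 = start hole, growing towards the nozzle (-y of basket_mouth). Holes are 0.040 apart: the next one at 0.040, another at 0.080, one behind at -0.040. About 2 N of friction once the pin is clear; locked to within 1 mm by the pin in a hole.
- next_hole (a point): Centre of the next hole in the tube's upper face, fixed, 55 mm above the worktop, 40 mm from the start hole towards the nozzle. The knob stands straight above it when the job is done. Same axes as basket_mouth.
- open_jar_0: Open clear sample jar, 63 mm across, 96 mm high, origin under its centre; a bystander, loose.
- open_jar_1: Open clear sample jar, 63 mm across, 96 mm high, origin under its centre; a bystander, loose.
- open_jar_2: Open clear sample jar, 63 mm across, 96 mm high, origin under its centre; a bystander, loose.
There are look-alikes about, which are no part of the job. Leave any pink look-alike of the part that bears lid_0_mid alone.

How it is judged:
On the way, in this order (a step that is already met when the one before it is completed fails the run):
1. the trough is tipped with its mouth over the basket (angle between tray_handle's own z axis and vertical above 0.25 rad and horizontal distance between tray_mouth and basket_mouth below 0.1 m and height (world z) of tray_mouth above 0.03 m), for 0.05 s.
2. all three lids are in the basket (x of lid_0_mid in the frame of basket_mouth between -0.052 and 0.052 m and y of lid_0_mid in the frame of basket_mouth between -0.057 and 0.057 m and z of lid_0_mid in the frame of basket_mouth between -0.062 and -0.003 m and x of lid_1_mid in the frame of basket_mouth between -0.052 and 0.052 m and y of lid_1_mid in the frame of basket_mouth between -0.057 and 0.057 m and z of lid_1_mid in the frame of basket_mouth between -0.062 and -0.003 m and x of lid_2_mid in the frame of basket_mouth between -0.052 and 0.052 m and y of lid_2_mid in the frame of basket_mouth between -0.057 and 0.057 m and z of lid_2_mid in the frame of basket_mouth between -0.062 and -0.003 m), for 0.2 s.
3. the trough stands level on the worktop again (angle between tray_handle's own z axis and vertical below 0.08 rad and height (world z) of tray_handle between 0.055 and 0.072 m), for 0.2 s.
4. the lock pin is pulled clear of its hole (value of joint plunger above 0.0085 m), for 0.05 s.
At the end, for the whole second after the job is handed in: Pin home (within 2 mm) in the next hole towards the nozzle, carriage within 3 mm of it, fingers still gripping the knob (2 N or more), all three lids in the basket below its rim, and the empty trough standing level (within about 4.5 degrees) on the worktop, not held (all of step 2 and all of step 3 and value of joint plunger below 0.002 m and value of joint carriage between 0.037 and 0.043 m and horizontal distance between knob and next_hole below 0.004 m and contact force between the fingers and plunger above 2 N); the arm keeps its last pose, push and grip.
It fails at once if the carriage is moved along while a lid is not in the basket (value of joint carriage above 0.01 m and not (x of lid_0_mid in the frame of basket_mouth between -0.052 and 0.052 m and y of lid_0_mid in the frame of basket_mouth between -0.057 and 0.057 m and z of lid_0_mid in the frame of basket_mouth between -0.062 and -0.003 m and x of lid_1_mid in the frame of basket_mouth between -0.052 and 0.052 m and y of lid_1_mid in the frame of basket_mouth between -0.057 and 0.057 m and z of lid_1_mid in the frame of basket_mouth between -0.062 and -0.003 m and x of lid_2_mid in the frame of basket_mouth between -0.052 and 0.052 m and y of lid_2_mid in the frame of basket_mouth between -0.057 and 0.057 m and z of lid_2_mid in the frame of basket_mouth between -0.062 and -0.003 m)).
It fails at once if an open jar is moved more than 3 cm or tipped over (distance of any of open_jar_0, open_jar_1, open_jar_2 from where it was at the start of the episode above 0.03 m or angle between any of open_jar_0, open_jar_1, open_jar_2's own z axis and vertical above 0.5 rad).
It also fails if it takes over 61 s, if anything falls off the work surface, if the arm or the gripper's body presses on something with over 40 N, if the wrist force passes 120 N, or if a joint passes its speed limit or range.

## Working session

There is one attempt and no reset: what is moved stays moved. The work goes in short steps, Python scripts to look and compute and a tool call to move; the robot and the scene stay as the last step left them, time stands still between calls to the robot, and variables do not carry over. Pictures are saved under pics/ and viewed, about 8 in all and at most 12, crops included, and the job is handed in when it is done.

Besides the shell and the picture viewer there is one more tool, called after "Request:" as name([rows], argument=value, ...), one row to a line, values as JSON. move_arm: Moves the arm, as the interface text tells. Its arguments: {"type":"object","properties":{"series":{"type":"array"},"grip":{"type":"number"},"force":{"type":"number"}},"required":["series"]}

```bash
ls; mkdir -p pics
cat > h.py <<'E'
import numpy as np, cv2
from scipy.spatial.transform import Rotation as R
from cell import monitor, imaging, workorder, outline_of
def cam(name):
    s=monitor.observe(); im=imaging.get_image(name)
    K=np.array([[im['fx'],0,im['cx']],[0,im['fy'],im['cy']],[0,0,1.]])
    if 'mount' in im:
        T=np.eye(4); T[:3,:3]=R.from_rotvec(s['ee_rot']).as_matrix(); T[:3,3]=s['position']
        T=T@np.array(im['mount']); Rw=T[:3,:3].T; t=-Rw@T[:3,3]
    else:
        Rw=R.from_rotvec(im['rvec']).as_matrix(); t=np.array(im['tvec'])
    return im['color'],K,Rw,t
def atz(c,uv,z):
    _,K,Rw,t=c; d=Rw.T@np.linalg.inv(K)@np.array([uv[0],uv[1],1.]); o=-Rw.T@t
    return o+d*(z-o[2])/d[2]
def proj(c,p):
    _,K,Rw,t=c; q=K@(Rw@np.array(p)+t); return q[:2]/q[2]
def save(c,f,crop=None,scale=1):
    a=cv2.cvtColor(c[0],cv2.COLOR_RGB2BGR)
    if crop: x,y,w,h=crop; a=a[y:y+h,x:x+w]
    cv2.imwrite('pics/'+f,cv2.resize(a,None,fx=scale,fy=scale,interpolation=cv2.INTER_CUBIC))
E
python3 - <<'E'
from h import *
s=monitor.observe(); print(s['clock'],s['position'],s['ee_rot'],s['width'])
for n in ['top','side']:
    c=cam(n); save(c,n+'0.png')
    print(n,'cam at',(-c[2].T@c[3]).round(3))
    for t in ['tray','tray_handle','lid_0_mid','basket_mouth','knob','open_jar_0']:
        for o in outline_of(n,t):
            m=o['mask']; ys,xs=np.nonzero(m); print(t,round(o['p'],2),o['rect'],m.sum(),xs.mean().round(1),ys.mean().round(1),atz(c,(xs.mean(),ys.mean()),.05).round(3)[:2])
E
```

```text
pics
0.0 [0.23099052 0.58020421 0.24492784] [-5.91615067e-01 -3.08518184e+00  2.55158581e-03] 1.0001745815317622
top cam at [0.327 0.028 1.351]
tray 0.75 [184.0, 197.7, 41.7, 78.4] 1371 203.2 236.2 [0.484 0.321]
tray_handle 0.89 [180.9, 202.0, 42.7, 75.1] 1224 202.7 236.8 [0.482 0.322]
lid_0_mid 0.89 [245.5, 240.8, 25.8, 24.6] 357 257.0 252.6 [0.445 0.194]
lid_0_mid 0.77 [192.5, 253.1, 21.0, 23.9] 381 201.7 261.2 [0.425 0.323]
lid_0_mid 0.72 [147.0, 245.1, 25.0, 21.7] 391 160.4 253.8 [0.442 0.421]
lid_0_mid 0.43 [201.9, 207.7, 16.7, 20.4] 364 209.8 216.8 [0.529 0.307]
basket_mouth 0.87 [339.8, 192.4, 56.3, 70.9] 1736 369.6 226.7 [ 0.505 -0.069]
knob 0.16 [321.7, 186.2, 132.1, 80.5] 8475 384.4 225.0 [ 0.509 -0.104]
open_jar_0 0.83 [475.0, 185.6, 32.2, 30.5] 768 491.6 200.5 [ 0.566 -0.355]
open_jar_0 0.81 [472.0, 215.7, 33.6, 30.4] 751 488.7 229.7 [ 0.497 -0.346]
open_jar_0 0.77 [231.2, 174.9, 29.2, 32.9] 685 245.7 192.6 [0.587 0.223]
side cam at [-0.176  0.97   0.654]
tray 0.85 [192.3, 280.7, 84.4, 63.6] 1356 230.9 313.8 [0.453 0.364]
tray 0.44 [352.8, 203.3, 15.9, 14.5] 162 358.0 208.4 [ 0.503 -0.161]
tray 0.31 [238.8, 316.6, 30.0, 22.5] 401 252.7 328.3 [0.391 0.374]
tray_handle 0.62 [192.7, 281.7, 83.8, 66.0] 1355 231.9 315.0 [0.449 0.365]
lid_0_mid 0.96 [238.6, 319.2, 28.9, 19.8] 375 252.9 328.6 [0.39  0.375]
lid_0_mid 0.76 [193.4, 343.5, 28.7, 24.5] 538 208.6 355.0 [0.403 0.47 ]
lid_0_mid 0.74 [276.4, 288.0, 27.1, 16.5] 276 290.0 295.5 [0.4   0.255]
basket_mouth 0.7 [294.9, 198.0, 73.9, 47.1] 1676 333.6 225.4 [ 0.5   -0.045]
knob 0.43 [365.2, 161.4, 21.9, 38.1] 622 374.4 181.1 [ 0.562 -0.345]
open_jar_0 0.93 [364.3, 162.8, 22.9, 38.1] 685 373.9 180.7 [ 0.564 -0.347]
open_jar_0 0.63 [381.6, 169.2, 26.2, 36.6] 650 394.6 186.4 [ 0.496 -0.343]
```

View pics/top0.png

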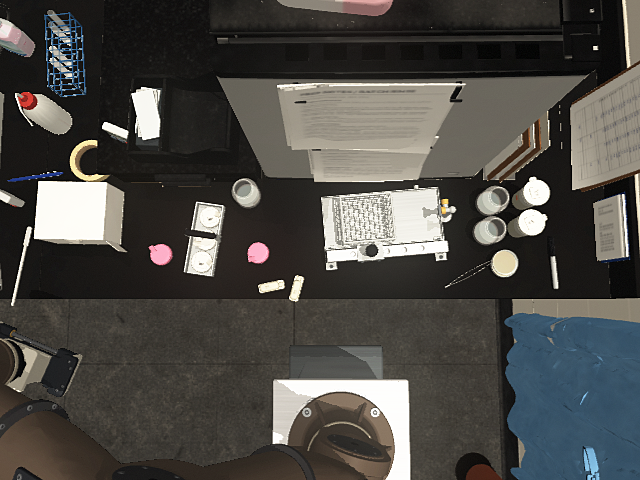

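View pics/side0.png

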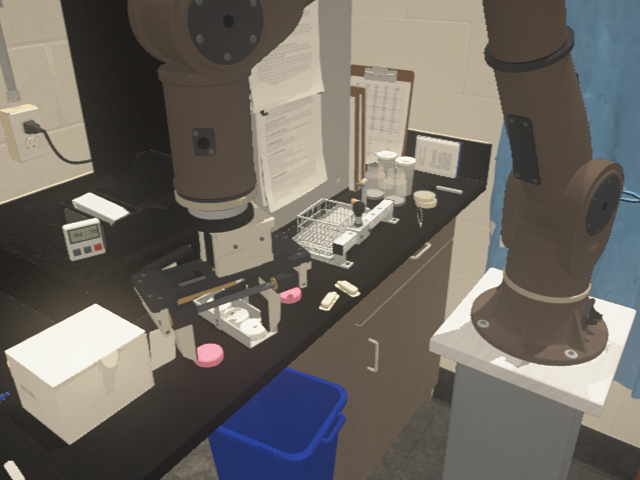

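Top view: the trough lies at about (203,240), with its long axis roughly along image rows. Pink decoy lids are at (160,254) and (257,252). The basket is at (366,218), its knob at (371,250) and the nozzle at (445,210). The open jars are at (245,193), (491,200) and (489,230). Next I'll enlarge the trough to see which end is the mouth.

Run:
```python
from h import *
c=cam('top'); 
a=cv2.cvtColor(c[0],cv2.COLOR_RGB2BGR)
l=cv2.resize(a[190:290,165:275],(440,400),interpolation=cv2.INTER_CUBIC)
r=cv2.resize(a[175:275,315:405],(360,400),interpolation=cv2.INTER_CUBIC)
cv2.imwrite('pics/crop1.png',np.hstack([l,r]))
# basket axes: y along tube. print z-plane positions of pixels
for uv,z in [((203,235),.064),((371,250),.105),((366,218),.078),((326,266),.0),((448,257),0)]: print(uv,atz(c,uv,z).round(3))
```

```text
(203, 235) [0.485 0.318 0.064]
(371, 250) [ 0.445 -0.067  0.105]
(366, 218) [ 0.521 -0.059  0.078]
(326, 266) [0.416 0.033 0.   ]
(448, 257) [ 0.437 -0.26   0.   ]
```

View pics/crop1.png

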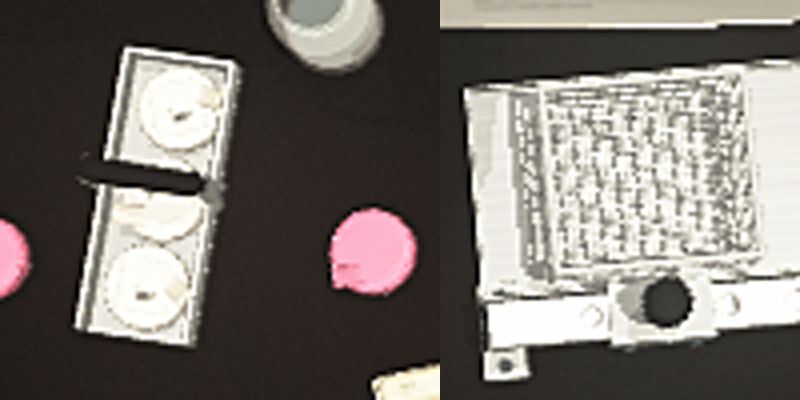

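Run:
```python
from h import *
c=cam('top')
P=lambda x,y:(165+x/4-.4,190+y/4-.4)
hi=[atz(c,P(*q),.026) for q in [(125,47),(240,65)]]; lo=[atz(c,P(*q),.026) for q in [(78,328),(195,345)]]
H=np.mean(hi,0);L=np.mean(lo,0); print('far end',H.round(4),'near end',L.round(4),'len',np.linalg.norm(H-L))
d=(H-L)/np.linalg.norm(H-L); print('axis deg',np.degrees(np.arctan2(d[1],d[0])))
b=np.mean([atz(c,P(*q),.072) for q in [(82,170),(222,190)]],0); print('bar',b.round(4),'offset from mid toward far',(b-(H+L)/2)@d)
T=lambda x,y:(315+x/4-.4,175+y/4-.4) 
x0=440
k=[ (548,88),(745,70),(760,250),(560,270)]
ks=[atz(c,T(u-x0,v),.078) for u,v in k]; print('basket rim corners guess',np.round(ks,3)[:,:2].tolist(),np.mean(ks,0).round(4))
print('knob',atz(c,T(667-x0,301),.12).round(4))
l,r=atz(c,(326,258),.055),atz(c,(448,246),.055); v=l-r; print('tube angle',np.degrees(np.arctan2(v[1],v[0])))
```

```text
far end [0.5653 0.3113 0.026 ] near end [0.3968 0.3349 0.026 ] len 0.170119368694913
axis deg -7.971123335550116
bar [0.4845 0.3176 0.072 ] offset from mid toward far 0.004230838049923568
basket rim corners guess [[0.571, -0.003], [0.581, -0.117], [0.477, -0.124], [0.466, -0.01]] [ 0.5236 -0.0633  0.078 ]
knob [ 0.4436 -0.0671  0.12  ]
tube angle 95.49521774201106
```

Request:
move_arm([
  [4, -4, 0, 0, 0, 0],
  [4, -4, 0, 0, 0, 0],
  [4, -4, 0, 0, 0, 0],
  [4, -4, 0, 0, 0, 0],
  [2, -2, 0, 0, 0, 0],
  [0, 0, 0, 0, 0, 0],
  [0, 0, 0, 0, 0, 0],
], grip=1)

```text
clock: 1.5
position: [0.3929, 0.4191, 0.2459]
ee_rot: [-0.594, -3.085, -0.001]
force: [-0.1, 0.8, 0.3]
width: 1.002
```

The bar sits about 4 mm from the middle towards the far end. So the mouth is the near (−x) end and the closed wall is at the far end, as the crop suggests. I'll check this from the wrist camera.

Request:
move_arm([
  [1.1, -1.2, 0, 0, 0, -8.5],
  [1.1, -1.2, 0, 0, 0, -8.5],
  [1.1, -1.3, 0, 0, 0, -8.5],
  [1.1, -1.3, 0, 0, 0, -8.5],
  [1.2, -1.3, 0, 0, 0, -8.5],
  [1.2, -1.3, 0, 0, 0, -8.5],
  [1.2, -1.3, 0, 0, 0, -8.5],
  [1.2, -1.2, 0, 0, 0, -8.5],
])

```text
clock: 2.3
position: [0.4838, 0.3197, 0.2457]
ee_rot: [-2.219, -2.223, -0.0]
force: [-0.2, -0.1, 0.6]
width: 1.0
```

Request:
move_arm([
  [0, 0, 0, 0, 0, -8.2],
  [0, 0, 0, 0, 0, 0],
  [0, 0, 0, 0, 0, 0],
  [0, 0, 0, 0, 0, 0],
])

```text
clock: 2.7
position: [0.4838, 0.3195, 0.2457]
ee_rot: [-2.363, -2.069, 0.0]
force: [-0.7, -0.2, 0.1]
width: 1.002
```

Run:
```python
from h import *
s=monitor.observe(); print(s['clock'],s['position'],s['ee_rot'],s['joints'])
c=cam('wrist'); save(c,'w1.png')
print('cam',(-c[2].T@c[3]).round(3))
for t in ['tray_handle','lid_0_mid','tray']:
    for o in outline_of('wrist',t):
        ys,xs=np.nonzero(o['mask']); print(t,round(o['p'],2),o['rect'],atz(c,(xs.mean(),ys.mean()),.064).round(3))
print(proj(c,(.4845,.3176,.064)))
```

```text
2.7 [0.48377496 0.31947271 0.24567286] [-2.36339548e+00 -2.06906104e+00  9.05310299e-05] [-0.97127965  0.37121241  0.40629025  1.71155918 -0.16273297  1.09220693
 -0.64710574]
cam [0.493 0.388 0.384]
tray_handle 0.58 [239.3, 169.5, 166.1, 84.0] [0.49  0.333 0.064]
lid_0_mid 0.96 [244.9, 183.2, 53.0, 52.4] [0.439 0.34  0.064]
lid_0_mid 0.92 [248.2, 75.6, 53.5, 57.4] [0.455 0.427 0.064]
lid_0_mid 0.47 [293.0, 291.9, 33.6, 42.2] [0.46  0.243 0.064]
tray 0.85 [240.9, 170.5, 164.8, 81.3] [0.489 0.333 0.064]
[323.52063634 223.64772607]
```

View pics/w1.png

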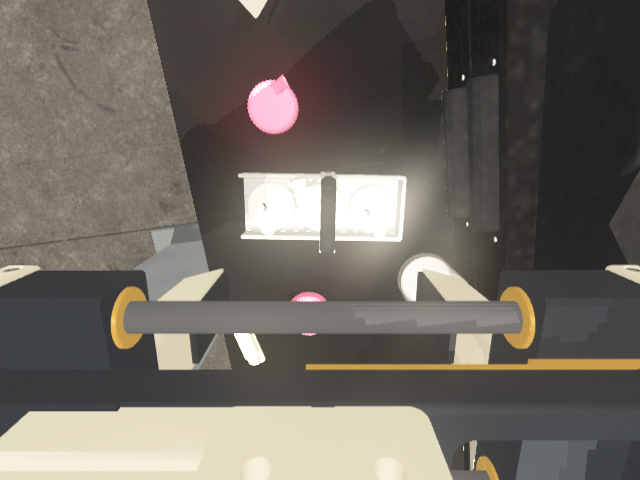

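The wrist view shows the trough with its wall at the right end, (405,208), and the open mouth at the left, (243,208), i.e. towards −x. The bar runs from (328,173) to (327,253).

Run:
```python
from h import *
c=cam('wrist')
a,b=atz(c,(328,173),.072),atz(c,(327,252),.072); print(a,b,(a+b)/2,np.degrees(np.arctan2(*(b-a)[:2])), np.linalg.norm(a-b))
g=c[0].astype(int).sum(2); m=(g[165:260,315:342]<200).astype(np.uint8); n,l,st,ce=cv2.connectedComponentsWithStats(m); print(st,ce+[315,165])
```

```text
[0.49557228 0.36342363 0.072     ] [0.48491192 0.29086597 0.072     ] [0.4902421 0.3271448 0.072    ] -171.64175159979337 0.07333660508907523
[[   0    0   27   95 2565]] [[328. 212.]]
```

Request:
move_arm([
  [0.5, 0.4, -4, 0, 0, 0],
  [0, 0, -4, 0, 0, 0],
  [0, 0, -4, 0, 0, 0],
  [0, 0, -3, 0, 0, 0],
  [0, 0, -2, 0, 0, 0],
  [0, 0, -1.2, 0, 0, 0],
  [0, 0, 0, 0, 0, 0],
])

```text
clock: 3.65
position: [0.4889, 0.3218, 0.0625]
ee_rot: [-2.369, -2.063, 0.004]
force: [-0.6, 0.0, 0.5]
width: 1.002
```

Request:
move_arm([
  [0, 0, 0, 0, 0, 0],
  [0, 0, 0, 0, 0, 0],
  [0, 0, 0, 0, 0, 0],
  [0, 0, 0, 0, 0, 0],
  [0, 0, 0, 0, 0, 0],
  [0, 0, 0, 0, 0, 0],
  [0, 0, 0, 0, 0, 0],
  [0, 0, 0, 0, 0, 0],
], grip=0, force=40)

```text
clock: 4.45
position: [0.4896, 0.3223, 0.0637]
ee_rot: [2.369, 2.063, 0.0]
force: [-0.0, -0.1, -1.0]
width: 0.355
```

Still closing.

Request:
move_arm([
  [0, 0, 0, 0, 0, 0],
  [0, 0, 0, 0, 0, 0],
  [0, 0, 0, 0, 0, 0],
  [0, 0, 0, 0, 0, 0],
  [0, 0, 0, 0, 0, 0],
])

```text
clock: 4.95
position: [0.4895, 0.3223, 0.0637]
ee_rot: [-2.369, -2.063, 0.0]
force: [-0.2, -0.4, -0.8]
width: 0.148
```

Request:
move_arm([
  [0, 0, 1, 0, 0, 0],
  [0, 0, 2, 0, 0, 0],
  [0, 0, 3, 0, 0, 0],
  [0, 0, 3, 0, 0, 0],
  [0, 0, 2, 0, 0, 0],
  [0, 0, 1, 0, 0, 0],
  [0, 0, 0, 0, 0, 0],
])

```text
clock: 5.65
position: [0.4901, 0.3226, 0.1852]
ee_rot: [-2.369, -2.063, -0.004]
force: [-0.1, -0.1, -2.7]
width: 0.146
```

Request:
move_arm([
  [0.1, -0.8, 0, 0, 0, 4],
  [0.1, -1.6, 0, 0, 0, 7],
  [0.1, -1.7, 0, 0, 0, 7],
  [0.2, -1.7, 0, 0, 0, 7],
  [0.1, -1.7, 0, 0, 0, 7],
  [0.1, -1.7, 0, 0, 0, 7],
  [0.2, -1.7, 0, 0, 0, 7],
  [0.1, -1.7, 0, 0, 0, 7],
])

```text
clock: 6.45
position: [0.4988, 0.1953, 0.1823]
ee_rot: [-1.192, -2.905, 0.003]
force: [0.5, -0.8, -2.9]
width: 0.149
```

Request:
move_arm([
  [0.1, -1.7, 0, 0, 0, 7],
  [0.2, -1.7, 0, 0, 0, 7],
  [0.1, -1.7, 0, 0, 0, 7],
  [0.1, -1.7, 0, 0, 0, 7],
  [0.2, -1.7, 0, 0, 0, 7],
  [0.1, -1.7, 0, 0, 0, 7],
  [0.2, -1.7, 0, 0, 0, 7],
  [0.1, -1.7, 0, 0, 0, 1.4],
])

```text
clock: 7.25
position: [0.5098, 0.0594, 0.1824]
ee_rot: [0.157, -3.135, 0.0]
force: [0.3, -0.2, -1.8]
width: 0.15
```

Run:
```python
from h import *
s=monitor.observe(); print(s['clock'],s['position'],s['ee_rot'],s['joints'])
print(R.from_rotvec(s['ee_rot']).as_matrix().round(3))
c=cam('wrist'); d=cam('top')
a=np.hstack([c[0],d[0]]); a=cv2.cvtColor(a,cv2.COLOR_RGB2BGR)
t=cv2.resize(a[150:310,640+220:640+460],(600,400),interpolation=cv2.INTER_CUBIC)
b=cv2.resize(a[:, :640],(200,150)); 
cv2.imwrite('pics/p2.png',np.hstack([t,np.vstack([b,np.zeros((250,200,3),np.uint8)])]))
for n,t in [('top','basket_mouth'),('top','lid_0_mid'),('wrist','basket_mouth'),('wrist','tray')]:
    for o in outline_of(n,t): print(n,t,round(o['p'],2),o['rect'])
```

```text
7.25 [0.50981662 0.05935878 0.18239907] [ 1.57371729e-01 -3.13537698e+00  1.99702677e-04] [-0.25297845  0.32224118  0.04216738  1.92435417 -0.01738615  0.89759759
  1.4689888 ]
[[-0.995 -0.1   -0.002]
 [-0.1    0.995 -0.   ]
 [ 0.002 -0.    -1.   ]]
top basket_mouth 0.81 [356.3, 191.1, 41.5, 70.2]
top lid_0_mid 0.93 [247.5, 242.7, 22.7, 21.5]
top lid_0_mid 0.72 [148.0, 245.5, 23.3, 21.7]
top lid_0_mid 0.47 [279.3, 229.0, 79.8, 12.6]
wrist basket_mouth 0.67 [62.2, 108.7, 192.7, 191.3]
wrist basket_mouth 0.2 [0.0, 103.2, 305.3, 199.9]
wrist tray 0.69 [146.4, 198.6, 335.4, 164.2]
```

View pics/p2.png

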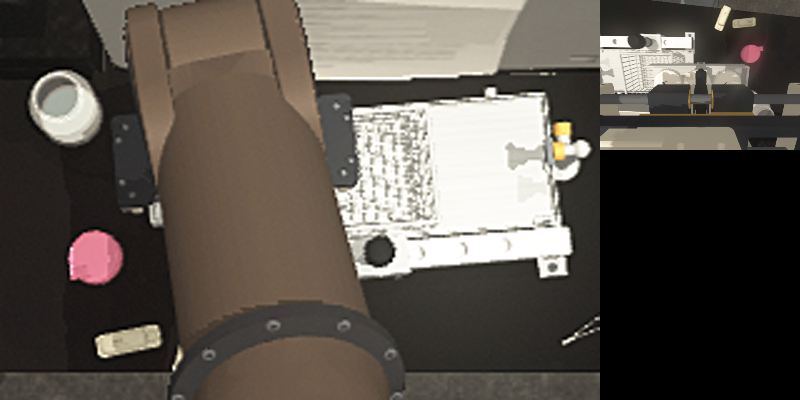

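Run:
```python
from h import *
c=cam('wrist'); save(c,'w2.png')
for p in [(.4436,-.067,.118),(.523,-.061,.078),(.4436+.0025,-.067-.04,.055)]: print(p,proj(c,p).round(1))
```

```text
(0.4436, -0.067, 0.118) [103.9 126. ]
(0.523, -0.061, 0.078) [152.6 243.5]
(0.4461, -0.10700000000000001, 0.055) [101.4 128.9]
```

View pics/w2.png

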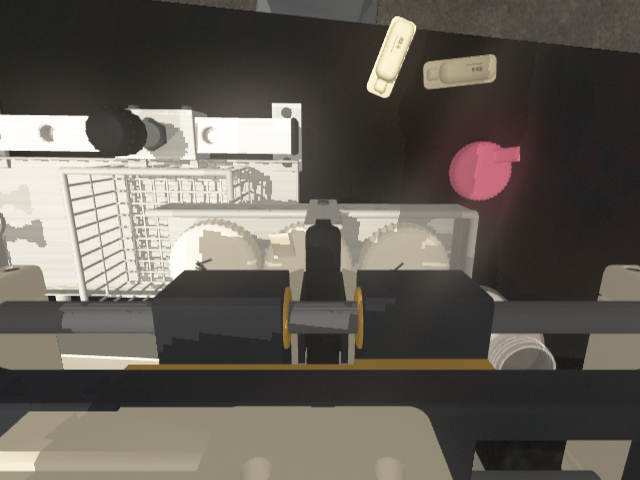

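The wrist view shows the trough lids-up over the +y edge of the basket. The knob top is at about (112,132) and the basket's −x rim runs from (65,170) to (232,170).

Run:
```python
from h import *
c=cam('wrist')
a,b=atz(c,(66,171),.078),atz(c,(231,171),.078); print(a,b,np.linalg.norm(a-b)); v=(b-a)/np.linalg.norm(a-b); print('y axis deg',np.degrees(np.arctan2(v[1],v[0])))
x=np.array([v[1],-v[0],0]); m=(a+b)/2+.054*x; print('centre',m,'knob expected',m-.079*x)
for z in(.118,.105): print('knob',atz(c,(114,132),z))
```

```text
[ 0.47640509 -0.11914475  0.078     ] [ 0.46545483 -0.00556373  0.078     ] 0.11410765588293165
y axis deg 95.50682426203707
centre [ 0.52468074 -0.05717217  0.078     ] knob expected [ 0.44604534 -0.06475335  0.078     ]
knob [ 0.44640471 -0.06159576  0.118     ]
knob [ 0.44663851 -0.0690915   0.105     ]
```

Request:
move_arm([
  [0.1, -0.7, 0, 5.97, 0.58, 0],
  [0.1, -0.7, 0, 5.97, 0.58, 0],
  [0.1, -0.5, 0.1, 2.99, 0.29, 0],
  [0.1, -0.5, 0.1, 2.99, 0.29, 0],
  [0.1, -0.4, 0.2, 2.99, 0.29, 0],
  [0, -0.5, 0.2, 2.99, 0.29, 0],
  [0.1, -0.5, 0.2, 2.99, 0.29, 0],
  [0.1, -0.5, 0.2, 2.99, 0.29, 0],
])

```text
clock: 8.45
position: [0.5178, 0.0176, 0.1939]
ee_rot: [0.146, -3.006, -0.809]
force: [-0.6, -0.8, -3.3]
width: 0.152
```

Request:
move_arm([
  [0.1, -0.5, 0.1, 2.99, 0.29, 0],
  [0, -0.5, 0.1, 2.99, 0.29, 0],
  [0.1, -0.5, 0.1, 2.99, 0.29, 0],
  [0, -0.5, 0.1, 2.99, 0.29, 0],
  [0.1, -0.5, 0.1, 2.99, 0.29, 0],
  [0, 0, 0, 0, 0, 0],
  [0, 0, 0, 0, 0, 0],
  [0, 0, 0, 0, 0, 0],
])

```text
clock: 9.25
position: [0.5206, -0.0066, 0.1991]
ee_rot: [0.14, -2.865, -1.186]
force: [0.3, 0.5, -1.2]
width: 0.147
```

Run:
```python
from h import *
s=monitor.observe(); print(s['clock'],s['position'],s['ee_rot'],s['joints'],s['force'])
M=R.from_rotvec(s['ee_rot']).as_matrix(); print(np.degrees(np.arccos(-M[2,2])))
f=-M[:,1]; z=-M[:,2]; print('mouth',s['position']+.092*f-.061*z)
c=cam('wrist'); d=cam('side')
w=cv2.resize(c[0],(400,300)); e=cv2.resize(d[0][150:290,250:437],(400,300),interpolation=cv2.INTER_CUBIC)
cv2.imwrite('pics/p3.png',cv2.cvtColor(np.hstack([w,e]),cv2.COLOR_RGB2BGR))
```

```text
9.25 [ 0.5206242  -0.00663185  0.19906121] [ 0.14004252 -2.8649989  -1.18642116] [ 0.42999833  0.5579368  -0.11883026  1.78338599 -0.6793479   1.25838194
  2.35555132] [ 0.27438256  0.45175667 -1.18337366]
44.9900949583161
mouth [ 0.52275172 -0.02846747  0.09087766]
```

View pics/p3.png

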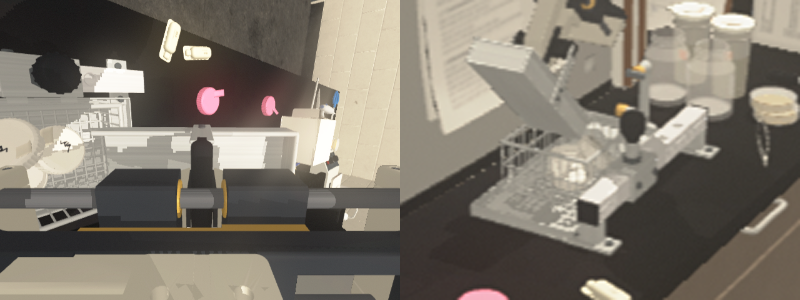

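The trough looks empty and the wrist force has dropped to roughly the trough's own weight. I'll lift away at tilt, level it, then check.

Request:
move_arm([
  [0, 0, 0, 0, 0, 0],
  [0, 0, 0, 0, 0, 0],
  [0, 0, 1, 0, 0, 0],
  [0, 0, 1.5, 0, 0, 0],
  [0, 0.5, 1.5, 0, 0, 0],
  [0, 1, 1, -5.97, -0.58, 0],
  [0, 1.5, 0, -5.97, -0.58, 0],
  [0, 2, 0, -5.97, -0.58, 0],
])

```text
clock: 10.15
position: [0.5215, 0.042, 0.2509]
ee_rot: [0.143, -3.035, -0.723]
force: [0.6, 0.5, -1.0]
width: 0.15
```

Request:
move_arm([
  [0, 2.5, 0, -5.97, -0.58, 0],
  [0, 3, 0, -5.97, -0.58, 0],
  [-0.5, 3, 0, -5.97, -0.58, 0],
  [-0.5, 3, 0, -5.97, -0.58, 0],
  [-0.5, 3, 0, -2.99, -0.29, 0],
  [0, 1, 0, 0, 0, 0],
  [0, 0, 0, 0, 0, 0],
  [0, 0, 0, 0, 0, 0],
])

```text
clock: 10.95
position: [0.5058, 0.1961, 0.2493]
ee_rot: [-0.148, 3.138, 0.001]
force: [0.3, -1.3, -0.6]
width: 0.146
```

Run:
```python
from h import *
s=monitor.observe(); print(s['clock'],s['position'],s['ee_rot'],s['joints'],s['force'])
c=cam('wrist'); d=cam('top')
w=cv2.resize(c[0],(400,300)); e=cv2.resize(d[0][170:290,270:430],(400,300),interpolation=cv2.INTER_CUBIC)
cv2.imwrite('pics/p4.png',cv2.cvtColor(np.hstack([w,e]),cv2.COLOR_RGB2BGR))
for n in['wrist','top']:
    for o in outline_of(n,'lid_0_mid'):
        ys,xs=np.nonzero(o['mask']); print(n,round(o['p'],2),o['rect'],atz((c if n=='wrist' else d),(xs.mean(),ys.mean()),.045).round(3))
```

```text
10.95 [0.5057565  0.19608989 0.24932611] [-1.48152431e-01  3.13767389e+00  1.44762800e-03] [-0.40394624  0.3020464  -0.08245603  1.76527684  0.0271166   1.07461629
  1.1695824 ] [ 0.27255482 -1.31817266 -0.59351753]
wrist 0.91 [309.1, 138.1, 43.4, 42.2] [0.449 0.198 0.045]
wrist 0.73 [518.2, 149.5, 57.0, 51.5] [0.447 0.41  0.045]
wrist 0.58 [20.4, 204.7, 66.3, 39.0] [ 0.546 -0.079  0.045]
top 0.95 [149.2, 246.6, 23.7, 18.0] [0.442 0.422 0.045]
top 0.66 [367.9, 203.3, 22.6, 19.7] [ 0.546 -0.09   0.045]
```

View pics/p4.png

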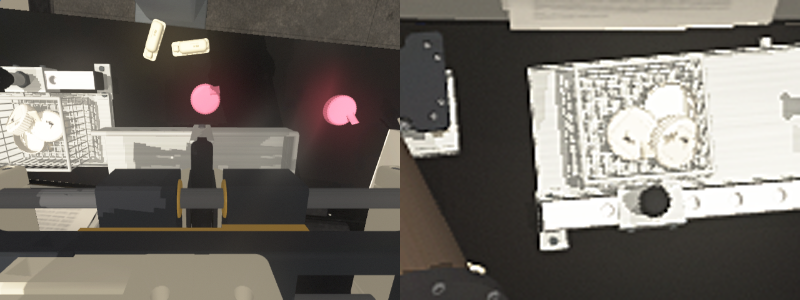

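The top crop shows all three white lids inside the basket and the trough empty. Now I'll put the trough back where it started.

Request:
move_arm([
  [-0.2, 1.6, 0, 0, 0, -5],
  [-0.2, 1.6, 0, 0, 0, -7],
  [-0.2, 1.6, 0, 0, 0, -7],
  [-0.2, 1.6, 0, 0, 0, -7],
  [-0.2, 1.6, 0, 0, 0, -7],
  [-0.2, 1.6, 0, 0, 0, -7],
  [-0.2, 1.6, 0, 0, 0, -7],
  [-0.2, 1.4, 0, 0, 0, -7],
])

```text
clock: 11.95
position: [0.49, 0.323, 0.2487]
ee_rot: [1.3, 2.86, 0.001]
force: [0.5, -0.1, -2.2]
width: 0.15
```

Request:
move_arm([
  [0, 0, 0, 0, 0, -7],
  [0, 0, 0, 0, 0, -7],
  [0, 0, 0, 0, 0, -7],
  [0, 0, 0, 0, 0, -7],
  [0, 0, -2, 0, 0, -7],
  [0, 0, -3, 0, 0, -7],
  [0, 0, -3, 0, 0, -6],
  [0, 0, -3, 0, 0, 0],
])

```text
clock: 12.75
position: [0.4902, 0.3223, 0.1379]
ee_rot: [2.349, 2.084, 0.002]
force: [-0.4, 1.1, -0.6]
width: 0.147
```

Run:
```python
from h import *
s=monitor.observe(); print(s['clock'],s['position'],s['force'],R.from_rotvec(s['ee_rot']).as_matrix().round(4))
c=cam('wrist')
for o in outline_of('wrist','lid_0_mid')+outline_of('wrist','tray'):
    ys,xs=np.nonzero(o['mask']); print(round(o['p'],2),o['rect'],atz(c,(xs.mean(),ys.mean()),.01).round(3))
```

```text
12.75 [0.49019304 0.32226391 0.13790221] [-0.35002275  1.11847122 -0.59531462] [[ 1.190e-01  9.929e-01  1.500e-03]
 [ 9.929e-01 -1.190e-01 -0.000e+00]
 [ 2.000e-04  1.400e-03 -1.000e+00]]
0.84 [209.7, 47.2, 72.0, 86.9] [0.448 0.434 0.01 ]
0.65 [147.4, 199.9, 332.5, 164.3] [0.488 0.316 0.01 ]
```

Request:
move_arm([
  [0, 0, -2.5, 0, 0, 0],
  [0, 0, -2, 0, 0, 0],
  [0, 0, -1.5, 0, 0, 0],
  [0, 0, -0.7, 0, 0, 0],
  [0, 0, -0.4, 0, 0, 0],
  [0, 0, -0.3, 0, 0, 0],
  [0, 0, 0, 0, 0, 0],
  [0, 0, 0, 0, 0, 0],
])

```text
clock: 13.7
position: [0.49, 0.3235, 0.0654]
ee_rot: [2.343, 2.091, 0.002]
force: [0.3, -0.1, -2.2]
width: 0.152
```

Request:
move_arm([
  [0, 0, -0.1, 0, 0, 0],
  [0, 0, -0.1, 0, 0, 0],
  [0, 0, 0, 0, 0, 0],
])

```text
clock: 14.0
position: [0.4899, 0.3235, 0.0637]
ee_rot: [2.343, 2.091, 0.002]
force: [-2.3, -0.7, 6.8]
width: 0.154
```

Request:
move_arm([
  [0, 0, 0, 0, 0, 0],
  [0, 0, 0, 0, 0, 0],
  [0, 0, 0, 0, 0, 0],
  [0, 0, 0, 0, 0, 0],
  [0, 0, 0, 0, 0, 0],
  [0, 0, 0, 0, 0, 0],
  [0, 0, 0, 0, 0, 0],
  [0, 0, 0, 0, 0, 0],
], grip=0.7)

```text
clock: 14.8
position: [0.4896, 0.3233, 0.0627]
ee_rot: [2.343, 2.091, 0.001]
force: [0.0, -0.1, -0.4]
width: 0.694
```

Request:
move_arm([
  [0, 0, 2, 0, 0, 0],
  [0, 0, 4, 0, 0, 0],
  [0, 0, 4, 0, 0, 0],
  [0, 0, 4, 0, 0, 0],
  [0, 0, 2, 0, 0, 0],
  [0, 0, 0, 0, 0, 0],
])

```text
clock: 15.4
position: [0.4911, 0.3242, 0.2262]
ee_rot: [2.343, 2.091, 0.011]
force: [-0.0, 0.5, -0.5]
width: 0.701
```

Run:
```python
from h import *
s=monitor.observe(); print(s['clock'],s['position'],s['force'],s['joints'],s['width'])
c=cam('wrist'); save(c,'w5.png')
d=cam('top')
for n,k in(('wrist',c),('top',d)):
  for o in outline_of(n,'tray'):
    ys,xs=np.nonzero(o['mask']); print(n,round(o['p'],2),o['rect'],atz(k,(xs.mean(),ys.mean()),.02).round(3))
```

```text
15.4 [0.49111655 0.32422733 0.22624974] [-0.0206615   0.5014345  -0.52391903] [-0.85039543  0.38962416  0.24273936  1.71193094 -0.1055174   1.04603786
 -0.68655155] 0.701332365080291
wrist 0.6 [230.1, 177.2, 173.6, 87.4] [0.488 0.326 0.02 ]
top 0.98 [187.3, 204.0, 37.8, 72.6] [0.487 0.323 0.02 ]
```

View pics/w5.png

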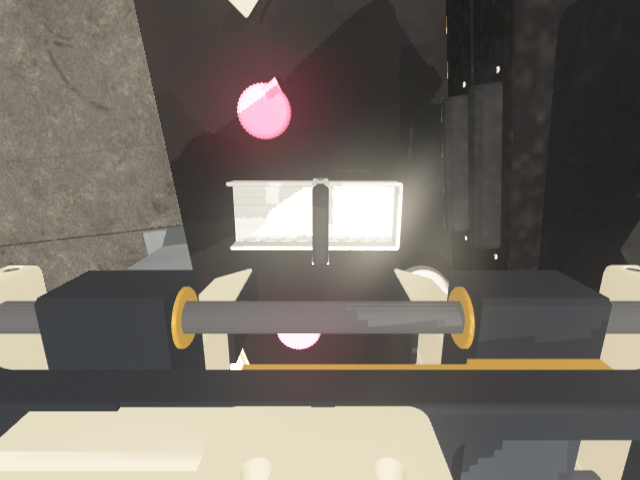

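The trough stands empty on the worktop at (320,215). Now to the knob.

Request:
move_arm([
  [-0.3, -2, 0, 0, 0, 4],
  [-0.3, -3, 0, 0, 0, 7],
  [-0.3, -3, 0, 0, 0, 7],
  [-0.3, -3, 0, 0, 0, 7],
  [-0.4, -3, 0, 0, 0, 7],
  [-0.3, -3, 0, 0, 0, 7],
  [-0.3, -3, 0, 0, 0, 7],
  [-0.3, -3, 0, 0, 0, 7],
], grip=0.8)

```text
clock: 16.4
position: [0.4636, 0.0919, 0.2215]
ee_rot: [-1.156, -2.92, 0.001]
force: [0.4, 0.6, 0.2]
width: 0.797
```

Request:
move_arm([
  [-0.4, -3, 0, 0, 0, 7],
  [-0.3, -3, 0, 0, 0, 7],
  [-0.3, -3, 0, 0, 0, 7],
  [-0.3, -3, 0, 0, 0, 7],
  [-0.3, -2, 0, 0, 0, 7],
  [-0.3, -2, 0, 0, 0, 7],
  [-0.2, 0, 0, 0, 0, 8],
  [0, 0, 0, 0, 0, 0],
])

```text
clock: 17.2
position: [0.4426, -0.0673, 0.2216]
ee_rot: [0.179, -3.134, -0.002]
force: [-0.1, -0.6, -1.1]
width: 0.798
```

Run:
```python
from h import *
s=monitor.observe(); print(s['clock'],s['position'],s['force'],s['joints'],R.from_rotvec(s['ee_rot']).as_matrix().round(3)[:,1])
c=cam('wrist'); save(c,'w6.png')
print('cam',(-c[2].T@c[3]).round(3),proj(c,(.445,-.066,.118)))
for t in('knob','lid_0_mid','basket_mouth'):
  for o in outline_of('wrist',t):
    ys,xs=np.nonzero(o['mask']); print(t,round(o['p'],2),o['rect'],atz(c,(xs.mean(),ys.mean()),.11).round(3))
```

```text
17.2 [ 0.44262151 -0.06730729  0.22164936] [-0.12711002 -0.61410578 -1.05429223] [-0.07666909  0.17054407  0.1256027   2.02289249 -0.02713844  0.95205351
  1.74783348] [-0.114  0.993  0.001]
cam [ 0.375 -0.074  0.36 ] [322.51353917 246.19372329]
knob 0.92 [301.4, 223.1, 39.3, 42.5] [ 0.445 -0.068  0.11 ]
lid_0_mid 0.62 [543.2, 223.6, 63.5, 49.4] [0.428 0.12  0.11 ]
basket_mouth 0.91 [251.2, 204.9, 139.1, 163.3] [ 0.46  -0.066  0.11 ]
```

View pics/w6.png

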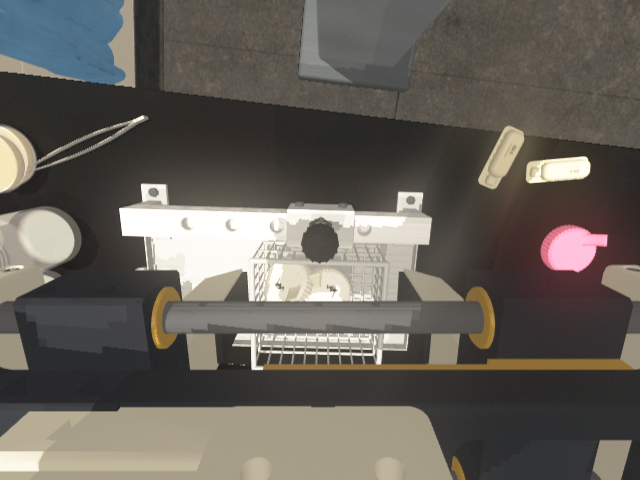

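The knob is at (320,242), right under the jaws, and the lids are in the basket at (288,285) and (330,285). Descend.

Request:
move_arm([
  [0.3, 0, -4, 0, 0, 0],
  [0, 0, -3, 0, 0, 0],
  [0, 0, -2, 0, 0, 0],
  [0, 0, -1.5, 0, 0, 0],
  [0, 0, -1.1, 0, 0, 0],
  [0, 0, 0, 0, 0, 0],
])

```text
clock: 18.0
position: [0.4459, -0.0663, 0.1056]
ee_rot: [0.177, -3.134, -0.002]
force: [0.5, -0.4, -0.1]
width: 0.798
```

Request:
move_arm([
  [0, 0, 0, 0, 0, 0],
  [0, 0, 0, 0, 0, 0],
  [0, 0, 0, 0, 0, 0],
  [0, 0, 0, 0, 0, 0],
  [0, 0, 0, 0, 0, 0],
  [0, 0, 0, 0, 0, 0],
  [0, 0, 0, 0, 0, 0],
  [0, 0, 0, 0, 0, 0],
], grip=0, force=40)

```text
clock: 18.8
position: [0.4468, -0.0676, 0.1069]
ee_rot: [-0.177, 3.136, 0.0]
force: [-0.4, -5.6, 2.3]
width: 0.284
```

Request:
move_arm([
  [0, 0, 0, 0, 0, 0],
  [0, 0, 0, 0, 0, 0],
  [0, 0, 0, 0, 0, 0],
])

```text
clock: 19.1
position: [0.4468, -0.0676, 0.107]
ee_rot: [-0.177, 3.136, 0.0]
force: [0.7, -6.5, 3.6]
width: 0.289
```

Request:
move_arm([
  [0, -0.1, 0.4, 0, 0, 0],
  [0, 0, 0.4, 0, 0, 0],
  [0, 0, 0.4, 0, 0, 0],
  [0, 0, 0, 0, 0, 0],
  [0, 0, 0, 0, 0, 0],
])

```text
clock: 19.6
position: [0.4467, -0.0676, 0.1188]
ee_rot: [-0.178, 3.136, 0.002]
force: [3.8, -1.7, -8.3]
width: 0.283
```

Request:
move_arm([
  [0.05, -0.5, 0, 0, 0, 0],
  [0.1, -1, 0, 0, 0, 0],
  [0.1, -1, 0, 0, 0, 0],
  [0.1, -1, 0, 0, 0, 0],
  [0.03, -0.48, 0, 0, 0, 0],
  [0, 0, 0, 0, 0, 0],
  [0, 0, 0, 0, 0, 0],
])

```text
clock: 20.3
position: [0.4502, -0.1083, 0.1187]
ee_rot: [0.176, -3.136, -0.0]
force: [2.3, -1.4, -9.1]
width: 0.285
```

Request:
move_arm([
  [0, 0.05, -0.3, 0, 0, 0],
  [0, 0, -0.3, 0, 0, 0],
  [0, 0, -0.3, 0, 0, 0],
  [0, 0, -0.3, 0, 0, 0],
  [0, 0, 0, 0, 0, 0],
  [0, 0, 0, 0, 0, 0],
])

```text
clock: 20.9
position: [0.4503, -0.1075, 0.1069]
ee_rot: [-0.177, 3.137, 0.001]
force: [-2.2, -4.4, 3.1]
width: 0.283
```

Run:
```python
from h import *
s=monitor.observe(); print(s['clock'],s['position'],s['force'],s['width'])
c=cam('wrist'); d=cam('top'); e=cam('side')
a=cv2.resize(d[0][170:275,310:450],(400,300),interpolation=cv2.INTER_CUBIC)
b=cv2.resize(e[0][160:265,290:430],(400,300),interpolation=cv2.INTER_CUBIC)
cv2.imwrite('pics/p7.png',cv2.cvtColor(np.vstack([np.hstack([a,b]),np.hstack([cv2.resize(c[0][150:450,120:520],(400,300)),cv2.resize(e[0][250:370,180:340],(400,300))])]),cv2.COLOR_RGB2BGR))
```

```text
20.9 [ 0.45027952 -0.10750317  0.10694474] [-2.23484186 -4.36576901  3.12960698] 0.28310604414499313
```

View pics/p7.png

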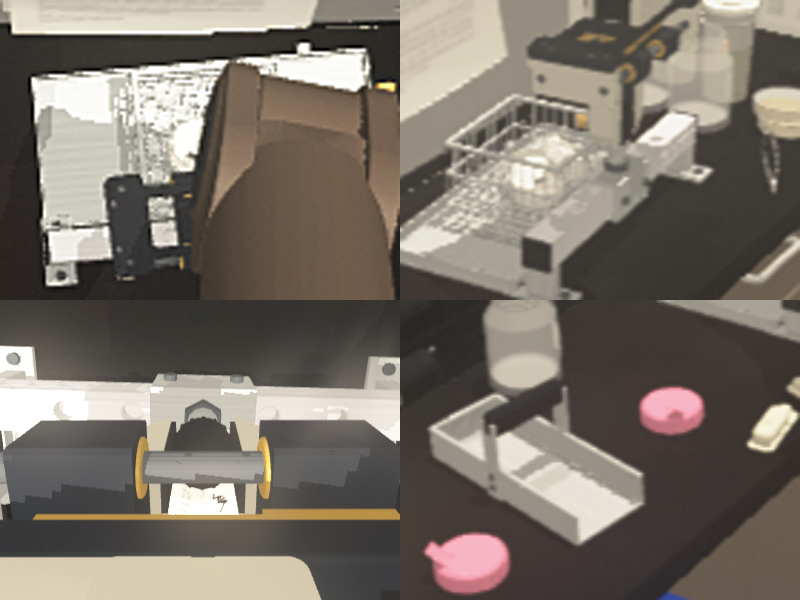

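The carriage is past the old hole, the lids are in the basket, and the trough stands level and empty. I'll press lightly and nudge along the tube to confirm the pin is locked.

Request:
move_arm([
  [0, 0, -0.1, 0, 0, 0],
  [0, -0.3, 0, 0, 0, 0],
  [0, 0, 0, 0, 0, 0],
])

```text
clock: 21.35
position: [0.4506, -0.1097, 0.1068]
ee_rot: [-0.178, 3.136, 0.002]
force: [-5.5, -1.0, 17.7]
width: 0.288
```

Request:
move_arm([
  [0, 0.3, 0, 0, 0, 0],
  [0, 0, 0, 0, 0, 0],
  [0, 0, 0, 0, 0, 0],
  [0, 0, 0, 0, 0, 0],
])

```text
clock: 21.75
position: [0.4504, -0.1075, 0.1068]
ee_rot: [-0.177, 3.136, 0.001]
force: [-6.1, -4.5, 17.2]
width: 0.286
```

Request:
move_arm([
  [0, -0.1, 0.05, 0, 0, 0],
  [0, 0, 0, 0, 0, 0],
  [0, 0, 0, 0, 0, 0],
])

```text
clock: 22.05
position: [0.4504, -0.1078, 0.1069]
ee_rot: [-0.178, 3.136, 0.002]
force: [-5.4, -0.8, 10.9]
width: 0.286
```

Run:
```python
from h import *
s=monitor.observe(); print(s['clock'],s['position'],s['force'],s['width'])
print(workorder.sign_off())
```

```text
22.05 [ 0.45035168 -0.10775438  0.10687112] [-5.37783414 -0.75743467 10.86421944] 0.28649927818013055
the job is handed in; nothing more can be done
None
```

I tipped the three lids into the basket and stood the empty trough back where it started. Then I pulled the knob up about 12 mm, slid the carriage one hole towards the nozzle, and let the pin drop. I handed the job in at 22 s, still gripping the knob; sign-off gave no verdict.

- **Lids and trough:** after the pour, the top picture showed all three lids in the basket. The last pictures showed lids still in it and the trough empty and level. The heights of the lids below the rim were judged by eye, not measured.
- **Jars:** the ones that showed in the last pictures were upright. I did not measure how far any jar moved.
- **Pin and carriage:**
  - The gripper was back at its starting height (0.107 m), and pressing down met a hard stop.
  - It ended 40.3 mm along the tube from where it first gripped the knob.
  - The grip stayed at the knob's width (0.286).
- **Least certain check:** a 3 mm nudge along the tube moved the gripper about 2 mm with only about 3.5 N change in force. That is roughly the ±1 mm play allowed with the pin in a hole, but it is not a sharp confirmation.

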